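# Lock the probe rod in its V-groove rest with a hitch pin

## Robot

A 6-joint arm with a two-finger parallel gripper is mounted at the origin on a cart in front of the work surface, level with it; the furniture and walls round the work are solid. World frame = base frame: x ahead of the robot, y to its left, z up, the work surface at z = 0. Lengths are in mm, angles in rad, forces in N, time in s.
With the tool pointing down it reaches from about 275 to 1000 mm from the base axis. Payload 8.4 kg.
Tool frame: the origin (TCP) lies on the centre line of the jaws, within the pads' length; the fingertips stand 17 mm ahead of it and the grasp point (between the pads) lies 2 mm behind it (r.tcp_to_tips is the z of the fingertips in the tool frame, in mm); z points along the fingers, y is the direction in which the jaws open and shut (so a half turn about z gives the same grasp; the last joint's range is limited). The gripper opens to 85 mm and grips with 20 to 120 N. Pads are 22 mm wide; open, the fingers measure 114 mm over their backs; the gripper's body (76 mm by 85 mm) begins 54 mm behind the grasp point. The pads swing forward as they close: fully open they stand 13 mm farther back than shut.
Start: joints at [1.279, 0.353, 1.633, -0, 1.155, -0.002], TCP at [178.599, 598.941, 248.281] pointing down, gripper open.
Joint ranges: [-2.63, 2.63], [-0.92, 2.1], [0.06, 2.66], [-1.3, 4.44], [0, 2.69], [-3.02, 3.02]. Speed limits (rad/s): [2.22, 2.22, 2.79, 3.14, 3.14, 3.14].

## Interface

Orientations are given as [roll, pitch, yaw] about the fixed x, y, z axes, in that order (R = Rz(yaw) Ry(pitch) Rx(roll)).
In Python, from rig import r, cams, job gives the robot as it stands.
- The arm moves only by the tool drive_tool, never from a script. Its argument "deltas" is a list of rows, each a list of 4 numbers: the shift along the tool's x, y, z in cm, then the turn about the tool's z in rad. In form: [[x, y, z, roll], ...]. A call has 1 to 12 rows; each row shifts and turns the commanded pose from where the row before left it, along the tool's axes as they then stand; what a row does not reach is not made up. A row lasts 1/12 s, in which the tool goes at most 41.7 mm and 7.16 degrees, less where a joint would pass 70% of its speed; a pose out of reach is approached as far as the arm can. A call with a gripper value outside its range is refused whole. "jaw" is the closure, from 0 (fully open) to 1 (shut), set as the call begins (left out, the last holds). The fingers move at their own pace and stop on an object; "force" is the grip in N (left out, the last holds). Time passes only in rows, so rows that do not move let the fingers close. It gives the time, the measured TCP pose, the force and the opening at its end, in the units of the state.
- r.sense(): the state, without advancing time (a new reading comes with each control period).
- cams.grab_frame(name): name is "scene" or "top" or "wrist"; returns (picture, depth): 480x640x3 uint8, red, green, blue; 480x640 float32, mm along the optical axis (not along the pixel's ray), 0 where there is no reading.
- cams.camera_params(name): a dict with "fx", "fy", "cx", "cy" (pixels), "R" (3x3) and "t" (3): a world point X has camera coordinates R X + t. Camera axes: x right, y down, z forward; pixel columns grow to the right and rows downward; lengths in mm; the calibration is good to about 2 mm. A picture is of the moment at which its call begins: read the wrist's pose just before it. camera_params takes no time and is no camera call; for the wrist camera it gives the pose at the moment of the call.
- job.sign_off(): hands the job in, once; it reports no verdict.
The state is a dict: "clock": time; "qpos": joint angles; "qvel": joint speeds; "joint_efforts": joint torques, N m; "eef_pos": TCP position; "tcp_rot": TCP orientation; "contact_force": force on the tool from outside, world axes, zero at the start; "wrist_torque": the same for the moment, N m; "opening": opening from 0.0 (shut) to 1.0 (fully open).
Only numpy, scipy, OpenCV 4.12 (cv2) and the standard library are available. Lean on these libraries where they do the work, as an engineer would, in place of code of your own. Each camera call takes 0.05 s, during which the arm holds its last target. There are 200 camera calls.

## Task

Make the sampling-probe rod ready for transport: push it along its V-groove until its collar is fully home against the end plate, then push the yellow-headed hitch pin down through the cross hole in the rod's end until its shoulder sits on the rod, with the pin's loop pointing out past the rod's end. Swing the sprung loop down over the rod's end until it snaps shut beneath the rod, let go, and do not knock over or shift the vials and the black tube holder standing nearby.

Things in the scene. Friction and masses are not known exactly. Their poses are not given: they have to be found in the camera images.
- rest: Fixed grey V-groove rest for the rod; aluminium base 122 x 70 x 10 mm, reaching from 102 mm behind the origin to 20 mm ahead. Origin on the table under rest_stop, same axes. V-block 60 mm long (32 to 92 mm behind the origin), 48 mm wide, top at 64 mm. End plate 10 mm thick (0 to 10 mm ahead), 48 mm wide, 83 mm tall; its closed 22 mm window keeps the rod from rolling.
- rest_stop (a point): Point on the rod's axis, 60 mm above the table, on the rear face of the end plate (the end stop). x is level, along the groove, in the direction in which the rod is pushed; z up.
- rod_rear (a point): Loose steel rod, about 0.2 kg, lying in the V-groove; this point is the centre of its flat rear end (round, diameter 18 mm), 114 mm behind the collar's front face; x along the rod towards its square front end. It stands 34 to 44 mm behind the V-block at the start and 22 mm behind it when home. Push here, about 2 N; the end plate stops the rod.
- rod_collar (a point): Centre of the front face of the rod's collar (diameter 29 mm, 8 mm thick), on the rod axis, axes as the rod's. It coincides with rest_stop when the rod is home; it starts 12 to 22 mm short of it.
- rod_hole (a point): Centre of the upper mouth of the vertical cross hole (diameter 10.5 mm, right through) in the flat top of the rod's square front end (20 wide, 18 mm high); 23 mm ahead of the collar's front face, 12.5 mm before the rod's end; x along the rod to the front. Rod home: the hole is 13 mm in front of the end plate and 69 mm above the table; before that the plate covers it.
- stand: Fixed grey block 40 x 40 x 52 mm in which the pin is parked upright (hole 12 mm, pin's shoulder on the top). Origin at the centre of its underside. Fixed furniture near by: a tall retort stand with a glass vessel (around x 0.72, y -0.21) beyond the rest, and a balance (x 0.25 to 0.52, y -0.09 to 0.13) on the near side between stand and rest.
- pin_grip (a point): Loose steel hitch pin, about 120 g; point on its axis, in its yellow head (15 mm in x, 11 mm in y, from 15 to 38 mm above the underside of the shoulder), 33 mm above that underside. x points where the open loop points, y is the loop's hinge axis, z up. Grip the 11 mm width, fingers closing along y, fingertips 12 mm or more above the shoulder's underside to clear the loop.
- pin_shoulder (a point): Centre of the underside of the pin's shoulder (diameter 19 mm), axes as the pin's. Below it is the shank, diameter 7.5 mm, 28 mm long with a tapered tip (last 5 mm).
- pin_loop (a joint): Angle of the loop: 0 open (sticks out level along the pin's +x), 1.571 shut (hangs down parallel to the shank, its bow under the pin's tip). Over-centre spring: below 0.4 rad it springs back open, beyond 0.4 rad it snaps shut by itself; a light push down on the bow (about 0.1 N) overcomes it. Its hinge lies 8 mm above the shoulder's underside, on the pin's axis, along y.
- loop_bow (a point): Middle of the loop's bow (far end), 52 mm from the hinge. The loop is a U of 4 mm wire, 40 mm wide outside, 32 mm inside; it passes round the rod's end.
- vial_1_mid (a point): Glass vial with a screw cap, diameter 24 mm, 54 mm tall, upright; point half-way up. Leave alone.
- vial_2_mid (a point): Glass vial with a dark screw cap, diameter 24 mm, 54 mm tall, upright; point half-way up. Leave alone.
- vial_3_mid (a point): Glass vial with a screw cap, diameter 24 mm, 54 mm tall, upright; point half-way up. Leave alone.
- tube_holder_mid (a point): Black round rubber tube holder, diameter 69 mm, 51 mm tall; point about half-way up. Leave alone.

How it is judged (in metres and radians):
On the way, in this order (a step that is already met when the one before it is completed fails the run):
1. the rod is pushed home: its collar is within 2 mm of the end plate (x of rod_collar in the frame of rest_stop above -0.002 m), for 0.2 s.
2. the pin is through the cross hole: its shoulder is within 2.5 mm of the rod's top and centred on the hole within 3 mm (z of pin_shoulder in the frame of rod_hole below 0.0025 m and horizontal distance between pin_shoulder and rod_hole below 0.003 m), for 0.2 s.
3. the loop has snapped shut over the rod's end (joint beyond 1.45 rad) (value of joint pin_loop above 1.45 rad), for 0.2 s.
At the end, for the whole second after the job is handed in: The rod's collar is within 3 mm of the end plate; the pin is upright (0.15 rad) in the cross hole, its shoulder within 2.5 mm of the rod's top and 3 mm of the hole's centre; the loop is shut (beyond 1.45 rad) with its bow under the rod; rod and pin at rest and released (all of step 2 and x of rod_collar in the frame of rest_stop above -0.003 m and angle between pin_shoulder's own z axis and vertical below 0.15 rad and value of joint pin_loop above 1.45 rad and z of loop_bow in the frame of rod_hole below -0.02 m and linear speed of each of pin, rod below 0.02 m/s); the robot touches nothing.
It fails at once if a vial or the tube holder is shifted by more than 20 mm or tipped (distance of any of vial_1_mid, vial_2_mid, vial_3_mid, tube_holder_mid from where it was at the start of the episode above 0.02 m or angle between any of vial_1_mid, vial_2_mid, vial_3_mid's own z axis and vertical above 0.4 rad).
It also fails if it takes over 64 s, if anything falls off the work surface, if the arm or the gripper's body presses on something with over 40 N, if the wrist force passes 120 N, or if a joint passes its speed limit or range.

## Working session

There is one attempt and no reset: what is moved stays moved. The work goes in short steps, Python scripts to look and compute and a tool call to move; the robot and the scene stay as the last step left them, time stands still between calls to the robot, and variables do not carry over. Pictures are saved under pics/ and viewed, about 8 in all and at most 12, crops included, and the job is handed in when it is done.

Besides the shell and the picture viewer there is one more tool, called after "Request:" in YAML: its name, and indented under it one key for each argument. drive_tool: Moves the arm, as the interface text tells. Its arguments: {"type":"object","properties":{"deltas":{"type":"array"},"jaw":{"type":"number"},"force":{"type":"number"}},"required":["deltas"]}

```bash
ls; mkdir -p pics; cat > h.py <<'E'
import numpy as np, cv2
from rig import r,cams,job
def grab(n,f=None):
    p=cams.camera_params(n); im,d=cams.grab_frame(n)
    np.savez('pics/%s.npz'%(f or n),im=im,d=d,K=np.array([p['fx'],p['fy'],p['cx'],p['cy']]),R=p['R'],t=p['t'])
    if f: cv2.imwrite('pics/%s.png'%f,im[...,::-1])
    return im,d,p
def cloud(d,p):
    v,u=np.mgrid[0:480,0:640]; z=d.astype(float)
    c=np.stack([(u-p['cx'])/p['fx']*z,(v-p['cy'])/p['fy']*z,z],-1)
    w=(c-np.array(p['t']).ravel())@np.array(p['R']); w[z==0]=np.nan
    return w
def ray(p,u,v,h):
    R=np.array(p['R']);t=np.array(p['t']).ravel();o=-R.T@t
    k=R.T@np.array([(u-p['cx'])/p['fx'],(v-p['cy'])/p['fy'],1]); return o+k*(h-o[2])/k[2]
def proj(p,X):
    c=np.array(p['R'])@np.array(X)+np.array(p['t']).ravel(); return p['fx']*c[0]/c[2]+p['cx'],p['fy']*c[1]/c[2]+p['cy']
E
python3 - <<'E'
from h import *
print(r.sense())
a,d,p=grab('scene','s0');b,d2,p2=grab('top','t0')
for q in(p,p2): print(-np.array(q['R']).T@np.array(q['t']).ravel(),q['R'],q['fx'])
E
```

```text
pics
{'clock': 0.0, 'qpos': array([ 1.27864750e+00,  3.53669041e-01,  1.63411731e+00, -3.14475756e-05,
        1.15522273e+00, -2.40548330e-03]), 'qvel': array([ 1.60363286e-03, -7.69133860e-04, -4.48415683e-05, -2.27338145e-04,
        1.59982018e-04, -2.10485798e-04]), 'joint_efforts': array([-2.92674777e-03, -6.05267715e+01, -3.42070878e+01, -9.54729126e-05,
        9.48868110e-03,  2.79699054e-05]), 'eef_pos': array([178.44873155, 598.51252112, 247.55582559]), 'tcp_rot': array([-3.14017616e+00,  2.53456287e-05,  2.85186204e+00]), 'contact_force': array([ 0.28614365, -0.17872256, -0.33639877]), 'wrist_torque': array([ 0.01020681, -0.03287537, -0.03249135]), 'opening': 1.00132981949006}
[  35.5292809  -479.49681387  753.50464808] [[ 0.61585827 -0.78764451 -0.01829514]
 [-0.57718532 -0.43525131 -0.69095109]
 [ 0.53626085  0.43608763 -0.72266997]] 482.7319048002881
[346.65426133 -37.23656139 969.00641548] [[-0.15350094 -0.98813213 -0.0056888 ]
 [-0.96725208  0.15143005 -0.20369672]
 [ 0.20214073 -0.02576513 -0.97901751]] 476.21188919697744
```

View pics/t0.png

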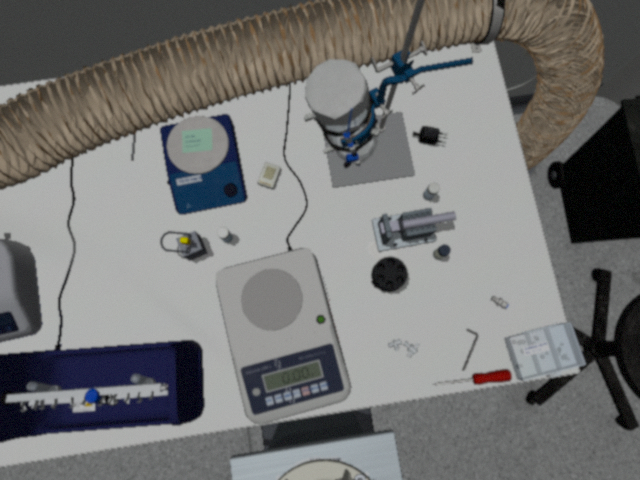

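View pics/s0.png

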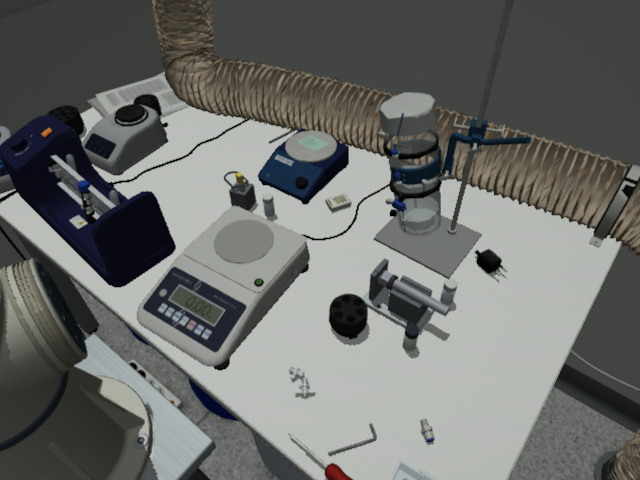

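The top view shows the rest at about (415,228) with the rod's rear at (455,216), so the push goes left, roughly world +y. The pin is at (185,242), loop pointing left. The vials are at (225,235), (432,190) and (443,252), and the holder is at (389,274).

```bash
cat > m1.py <<'E'
from h import *
def load(f):
    z=np.load('pics/%s.npz'%f); K=z['K']; return z['im'],z['d'],dict(fx=K[0],fy=K[1],cx=K[2],cy=K[3],R=z['R'],t=z['t'])
def yel(im,n=12):
    h=cv2.cvtColor(im,cv2.COLOR_RGB2HSV); m=cv2.inRange(h,(22,140,100),(35,255,255))
    k,l,s,c=cv2.connectedComponentsWithStats(m)
    return [(s[i].tolist(),c[i].round(1).tolist()) for i in range(1,k) if s[i][4]>=n],l
if __name__=='__main__':
  clouds=[]
  for f in('t0','s0'):
    im,d,p=load(f); w=cloud(d,p)
    print(f,yel(im)[0])
    for nm,X in dict(rest=(600,-170),stand=(560,300)).items(): print(nm,proj(p,(X[0],X[1],50)))
    clouds.append(w)
  wt,ws=clouds
  for nm,(u0,u1,v0,v1) in dict(rest=(366,466,175,268),pin=(155,245,220,268),hold=(365,415,250,300)).items():
    q=wt[v0:v1,u0:u1].reshape(-1,3); 
    for lo,hi in((5,18),(35,48),(48,58),(58,66),(66,73),(73,80),(80,90),(90,110)):
      s=q[(q[:,2]>lo)&(q[:,2]<hi)]
      if len(s)>3: print(nm,lo,hi,len(s),s.mean(0).round(1),s.min(0).round(0),s.max(0).round(0))
  for f,(u0,u1,v0,v1) in dict(t0=(366,466,170,300),s0=(325,465,250,360)).items():
    im=load(f)[0][v0:v1,u0:u1]; cv2.imwrite('pics/%sc.png'%f,cv2.resize(im,None,fx=4,fy=4,interpolation=2)[...,::-1])
  im=load('t0')[0][215:270,150:245]; a=cv2.resize(im,None,fx=4,fy=4,interpolation=2)[...,::-1]
  im=load('s0')[0][160:225,215:285]; b=cv2.resize(im,None,fx=4,fy=4,interpolation=2)[...,::-1]
  c=cv2.imread('pics/t0c.png'); H=np.zeros((max(c.shape[0],480),c.shape[1]+380,3),np.uint8)
  H[:c.shape[0],:c.shape[1]]=c; H[:220,400:780]=a; H[220:480,400:680]=b
  cv2.imwrite('pics/m1.png',H)
E
python3 m1.py
```

```text
t0 [([180, 237, 8, 7, 45], [183.7, 239.9])]
rest (np.float64(361.0751251587176), np.float64(199.40671132636083))
stand (np.float64(128.50629234124438), np.float64(254.57082258734607))
s0 [([236, 173, 6, 4, 19], [238.2, 174.5])]
rest (np.float64(381.8042472502435), np.float64(248.00966681601258))
stand (np.float64(203.39696893927868), np.float64(168.3332423637349))
rest 5 18 985 [ 551.  -237.9    9.7] [ 462. -321.    5.] [ 662. -190.   18.]
rest 35 48 169 [ 506.1 -250.9   42.1] [ 453. -324.   35.] [ 609. -172.   48.]
rest 48 58 528 [ 512.8 -264.8   52.4] [ 452. -329.   48.] [ 611. -173.   58.]
rest 58 66 599 [ 533.8 -274.    62.5] [ 509. -343.   58.] [ 560. -194.   66.]
rest 66 73 477 [ 533.7 -264.5   68.4] [ 509. -344.   66.] [ 556. -194.   73.]
rest 73 80 49 [ 529.4 -209.9   76.8] [ 509. -238.   73.] [ 552. -199.   80.]
rest 80 90 110 [ 533.5 -205.    82.7] [ 509. -210.   80.] [ 556. -199.   86.]
pin 5 18 71 [559.1 153.5  11.3] [539.  91.   5.] [605. 207.  18.]
pin 35 48 76 [558.5 154.6  41.6] [539. 100.  35.] [588. 194.  48.]
pin 48 58 402 [565.4 160.8  52.3] [540. 101.  48.] [589. 232.  58.]
pin 58 66 164 [566.3 199.8  61.6] [504.  82.  58.] [592. 234.  66.]
pin 66 73 27 [526.3 127.8  68.4] [502.  76.  66.] [566. 187.  72.]
pin 73 80 47 [513.5 106.5  76.4] [496.  75.  74.] [566. 184.  80.]
pin 80 90 43 [562.5 179.7  87.5] [556. 173.  82.] [570. 188.  90.]
pin 90 110 14 [562.7 180.5  91.4] [558. 174.  90.] [568. 187.  96.]
hold 5 18 30 [ 454.6 -182.6   10.8] [ 413. -208.    6.] [ 500. -166.   18.]
hold 35 48 232 [ 441.6 -196.    44.6] [ 412. -232.   35.] [ 477. -166.   48.]
hold 48 58 528 [ 445.7 -200.6   50. ] [ 413. -233.   48.] [ 478. -167.   55.]
```

View pics/m1.png

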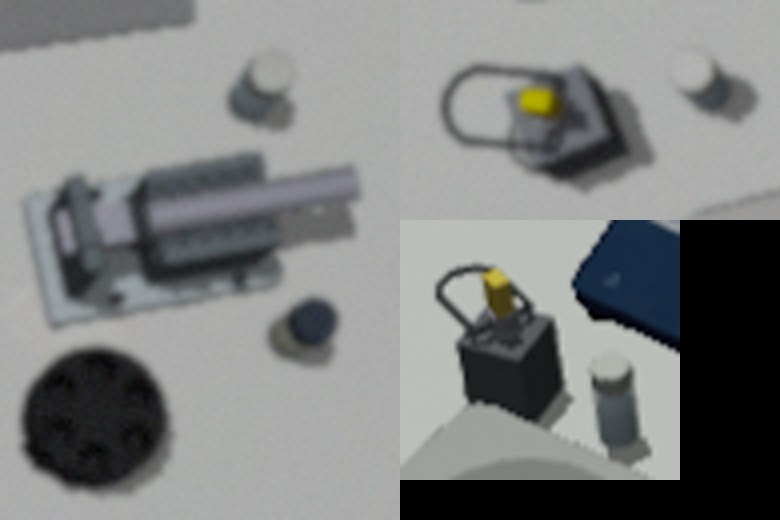

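```bash
cat >> h.py <<'E'
def go(x,y,z,yaw=None,pose=None):
    "rows (cm, tool axes) from the present pose to the target, tool pointing down"
    s=r.sense(); P,y0=(np.array(s['eef_pos']),s['tcp_rot'][2]); yaw=y0 if yaw is None else yaw
    d=np.array([x,y,z])-P; c,sn=np.cos(y0),np.sin(y0)
    print('clock',round(s['clock'],2),'pose',P.round(1),'yaw',round(y0,4),'tool dcm',round((c*d[0]+sn*d[1])/10,2),round((sn*d[0]-c*d[1])/10,2),round(-d[2]/10,2),'dyaw',round(yaw-y0,4),'=> roll',round(-(yaw-y0),4))
E
python3 - <<'E'
from m1 import *
im,d,p=load('t0');w=cloud(d,p)
q=w[170:300,366:470].reshape(-1,3);q=q[np.isfinite(q[:,0])]
x,y,z=q.T
s=q[(y<-305)&(z>62)&(z<73)&(x>515)&(x<552)]
print('rear part',len(s),s.mean(0),s[:,1].min(), s[:,2].max())
def axis(s):
    o=[]
    for y0 in range(-340,-300,8):
        k=s[(s[:,1]>=y0)&(s[:,1]<y0+8)]; o.append((y0+4,k[:,0].mean().round(1),k[:,0].min().round(1),k[:,0].max().round(1)))
    print(o)
axis(s)
s=q[(z>79)&(z<87)];c=cv2.fitLine(s[:,:2].astype(np.float32),2,0,.01,.01).ravel();print('plate',c,s.mean(0))
s=q[(z>6)&(z<13)&(x<590)&(x>470)];print('base rect',cv2.minAreaRect(s[:,:2].astype(np.float32)))
pp=w[220:268,155:215].reshape(-1,3);pp=pp[np.isfinite(pp[:,0])]
s=pp[(pp[:,2]>56)&(pp[:,2]<66)&(pp[:,1]>185)];print('loop',len(s),s.mean(0),s[:,:2].min(0),s[:,:2].max(0),cv2.minAreaRect(s[:,:2].astype(np.float32)))
s=pp[pp[:,2]>80];print('head',s.mean(0),s.max(0))
print('head ray top',ray(p,183.7,239.9,85))
im2,d2,p2=load('s0');print('head ray scene',ray(p2,238.2,174.5,83))
for u,v,h in((432,187,54),(444,250,54),(225,233,54)): print('vial',ray(p,u,v,h).round(0))
go(533,-375,200,np.pi/2)
E
```

```text
rear part 162 [ 535.2276428  -324.0030641    66.76375683] -344.0695728473557 72.54579903238233
[(-336, np.float64(535.9), np.float64(527.8), np.float64(544.3)), (-328, np.float64(535.2), np.float64(528.0), np.float64(542.7)), (-320, np.float64(534.7), np.float64(527.9), np.float64(544.2)), (-312, np.float64(534.8), np.float64(526.8), np.float64(543.5)), (-304, np.float64(535.4), np.float64(527.5), np.float64(542.3))]
plate [ 9.9961263e-01  2.7831318e-02  5.3260297e+02 -2.0489777e+02] [ 532.60299542 -204.89777013   82.25828579]
base rect ((537.4019775390625, -251.24798583984375), (127.20103454589844, 118.3643798828125), 84.0162582397461)
loop 125 [569.2504515  212.00098     60.98028517] [545.42794794 185.52108941] [591.7442648  234.11186228] ((570.065673828125, 207.2586669921875), (52.877742767333984, 39.54335021972656), 76.93351745605469)
head [562.56502298 179.85881056  88.44019339] [569.642506   187.57442401  95.83109853]
head ray top [563.90471665 181.30079475  85.        ]
head ray scene [566.61030647 185.48080541  83.        ]
vial [ 602. -314.   54.]
vial [ 473. -311.   54.]
vial [573. 107.  54.]
clock 0.1 pose [178.5 598.6 247.7] yaw 2.8518 tool dcm -61.8 -83.17 4.77 dyaw -1.281 => roll 1.281
```

Request:
drive_tool:
  deltas:
    - [0,0,0,0.12]
    - [0,0,0,0.12]
    - [0,0,0,0.12]
    - [0,0,0,0.12]
    - [0,0,0,0.12]
    - [0,0,0,0.12]
    - [0,0,0,0.12]
    - [0,0,0,0.12]
    - [0,0,0,0.12]
    - [0,0,0,0.12]
    - [0,0,0,0.08]

```text
clock: 1.02
eef_pos: [178.5, 598.7, 247.8]
tcp_rot: [-3.141, 0.001, 1.565]
contact_force: [-0.2, -0.3, 0.0]
opening: 1.002
```

```bash
python3 -c "
from h import *
go(563,175,260)"
```

```text
clock 1.02 pose [178.5 598.7 247.8] yaw 1.5653 tool dcm -42.16 38.68 -1.22 dyaw 0.0 => roll -0.0
```

Request:
drive_tool:
  deltas:
    - [-2.6,2.4,0,0]
    - [-2.6,2.4,0,0]
    - [-2.6,2.4,0,0]
    - [-2.6,2.4,0,0]
    - [-2.6,2.4,0,0]
    - [-2.6,2.4,0,0]
    - [-2.6,2.4,0,0]
    - [-2.6,2.4,0,0]
    - [-2.6,2.4,0,0]
    - [-2.6,2.4,0,0]
    - [-2.6,2.4,0,0]
    - [-2.6,2.4,0,0]

```text
clock: 2.02
eef_pos: [467.7, 285.6, 248.1]
tcp_rot: [-3.141, 0.0, 1.572]
contact_force: [1.1, 0.2, 0.0]
opening: 0.999
```

Request:
drive_tool:
  deltas:
    - [-2.6,2.4,-0.2,0]
    - [-2.6,2.4,-0.2,0]
    - [-2.6,2.4,-0.2,0]
    - [-2.6,2.4,-0.2,0]
    - [0,0,0,0]
    - [0,0,0,0]
    - [0,0,0,0]

```text
clock: 2.6
eef_pos: [562.4, 183.3, 255.8]
tcp_rot: [-3.14, -0.0, 1.571]
contact_force: [-0.1, 0.8, 0.0]
opening: 1.0
```

```bash
python3 - <<'E'
from m1 import *
s=r.sense();print(s['clock'],s['eef_pos'],s['tcp_rot'])
im,d,p=grab('wrist','w1'); print(p); print(yel(im))
E
```

```text
2.6 [562.44674977 183.34429411 255.76169898] [-3.14030608e+00 -1.86577177e-05  1.57100413e+00]
{'fx': 338.94591973956386, 'fy': 338.94591973956386, 'cx': 323.0605358378993, 'cy': 246.62660092410795, 'R': array([[ 9.99998633e-01, -6.70656752e-04, -1.51129068e-03],
       [-1.72420536e-04, -9.51357147e-01,  3.08090164e-01],
       [-1.64439994e-03, -3.08089482e-01, -9.51355962e-01]]), 't': array([-562.0142377 ,  132.82695599,  445.02455726])}
([([319, 224, 12, 16, 150], [324.4, 231.3])], array([[0, 0, 0, ..., 0, 0, 0],
       [0, 0, 0, ..., 0, 0, 0],
       [0, 0, 0, ..., 0, 0, 0],
       ...,
       [0, 0, 0, ..., 0, 0, 0],
       [0, 0, 0, ..., 0, 0, 0],
       [0, 0, 0, ..., 0, 0, 0]], shape=(480, 640), dtype=int32))
```

View pics/w1.png

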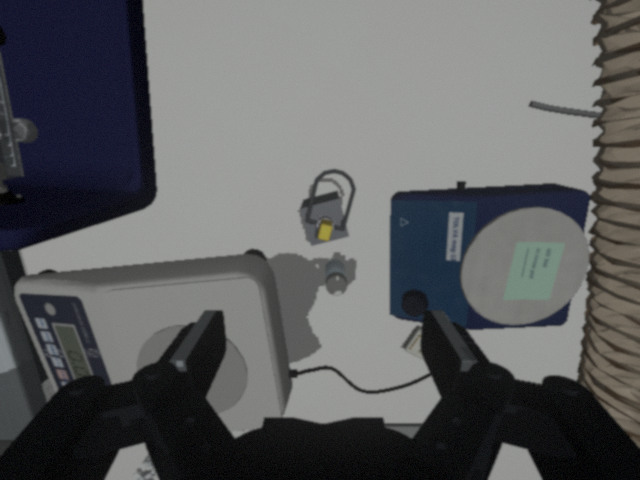

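Request:
drive_tool:
  deltas:
    - [-4,-0.2,0,0]
    - [-4,-0.2,0,0]
    - [-4,-0.2,0,0]
    - [-4,-0.2,0,0]
    - [-4,-0.2,0,0]
    - [-4,-0.2,0,0]
    - [-4,-0.2,0,0]
    - [-4,-0.2,0,0]
    - [-4,-0.2,0,0]
    - [-4,-0.2,0,0]
    - [-4,-0.2,0,0]
    - [-4,-0.2,0,0]
  jaw: 1

```text
clock: 3.65
eef_pos: [539.3, -296.9, 256.4]
tcp_rot: [3.142, -0.0, 1.574]
contact_force: [0.7, 0.7, -0.3]
opening: -0.002
```

Request:
drive_tool:
  deltas:
    - [-3,-0.1,0,0]
    - [-3,-0.1,0,0]
    - [-3,0,0,0]
    - [0,0,0,0]
    - [0,0,0,0]
    - [0,0,0,0]

```text
clock: 4.15
eef_pos: [537.8, -385.0, 256.0]
tcp_rot: [-3.141, -0.001, 1.573]
contact_force: [1.1, 0.6, -0.4]
opening: 0.001
```

```bash
python3 - <<'E'
from m1 import *
im,d,p=grab('wrist','w2'); 
go(536,-375,70,1.595)
w=cloud(d,p).reshape(-1,3);w=w[np.isfinite(w[:,0])]
x,y,z=w.T
print(proj(p,(535,-344,60)))
s=w[(y>-350)&(y<-305)&(z>57)&(z<73)&(x>515)&(x<555)]; print('rod',len(s),s.mean(0),s.min(0),s.max(0))
s=w[(z>79)&(z<87)&(abs(x-532)<40)&(y>-230)&(y<-180)];print('plate',len(s),s.mean(0),s.min(0),s.max(0))
E
```

```text
clock 4.2 pose [ 537.8 -384.8  256.1] yaw 1.5732 tool dcm 0.98 -0.18 18.61 dyaw 0.0218 => roll -0.0218
(np.float64(320.2704391488867), np.float64(180.466784229907))
rod 853 [ 537.26942347 -323.43087357   67.01440353] [ 528.31630298 -342.88023003   59.69945971] [ 545.94129786 -305.16525316   70.64938992]
plate 351 [ 532.89158565 -208.66182305   82.36888084] [ 510.04821381 -210.38903808   79.03620273] [ 557.8741337  -206.82964512   85.5654639 ]
```

View pics/w2.png

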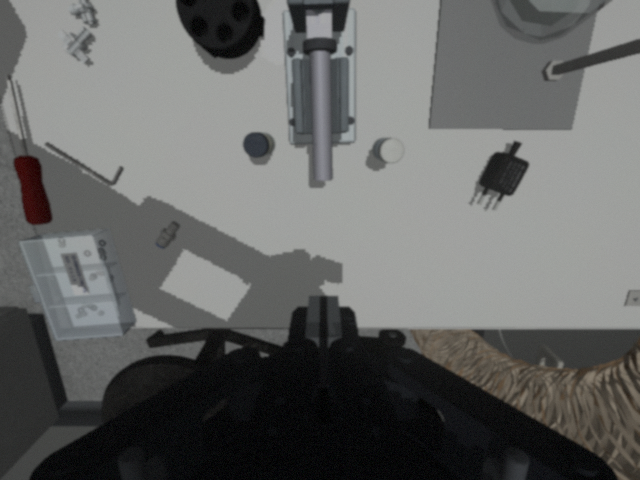

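The rod's rear end shows at (320,180), and both vials are clear on either side at (257,145) and (388,150). The closed fingers are behind the rod, so I'll go down.

Request:
drive_tool:
  deltas:
    - [0,0,3.5,-0.025]
    - [0,0,3.5,0]
    - [0,0,3.5,0]
    - [0,0,3.5,0]
    - [0,0,3.0,0]
    - [0,0,1.9,0]
    - [0.5,0,0,0]
    - [0.5,0,0,0]
    - [0.5,0,0,0]
    - [0,0,0,0]
    - [0,0,0,0]

```text
clock: 5.12
eef_pos: [538.3, -371.6, 69.3]
tcp_rot: [3.139, 0.002, 1.598]
contact_force: [-0.2, -0.0, -0.5]
opening: 0.002
```

```bash
python3 - <<'E'
from m1 import *
go(537,-340,67,1.60); print(r.sense()['contact_force'])
E
```

```text
clock 5.12 pose [ 538.3 -371.6   69.3] yaw 1.5978 tool dcm 3.16 -0.04 0.23 dyaw 0.0022 => roll -0.0022
[-0.18804288 -0.02114069 -0.54230357]
```

Request:
drive_tool:
  deltas:
    - [0.3,0,0,0]
    - [0.3,0,0,0]
    - [0.3,0,0,0]
    - [0.3,0,0,0]
    - [0.3,0,0,0]
    - [0.3,0,0,0]
    - [0.3,0,0,0]
    - [0.2,0,0,0]
    - [0.2,0,0,0]
    - [0.2,0,0,0]
    - [0.2,0,0,0]
    - [0,0,0,0]

```text
clock: 6.12
eef_pos: [536.4, -342.4, 67.3]
tcp_rot: [-3.142, -0.0, 1.597]
contact_force: [-0.5, -1.6, 0.8]
opening: 0.0
```

Request:
drive_tool:
  deltas:
    - [0.1,0,0,0]
    - [0.1,0,0,0]
    - [0.1,0,0,0]
    - [0.1,0,0,0]

```text
clock: 6.45
eef_pos: [536.4, -338.8, 67.3]
tcp_rot: [3.141, 0.0, 1.597]
contact_force: [-0.1, -3.2, 0.8]
opening: -0.002
```

Request:
drive_tool:
  deltas:
    - [0.1,0,0,0]
    - [0.1,0,0,0]
    - [0,0,0,0]

```text
clock: 6.7
eef_pos: [536.3, -336.5, 67.3]
tcp_rot: [-3.142, -0.0, 1.597]
contact_force: [-0.5, -2.0, 1.1]
opening: -0.004
```

Request:
drive_tool:
  deltas:
    - [0.1,0,0,0]
    - [0.1,0,0,0]
    - [0,0,0,0]

```text
clock: 6.95
eef_pos: [536.3, -335.3, 67.4]
tcp_rot: [3.141, 0.001, 1.597]
contact_force: [-0.2, -5.8, -0.8]
opening: 0.001
```

Request:
drive_tool:
  deltas:
    - [0.1,0,0,0]
    - [0.1,0,0,0]
    - [0,0,0,0]
    - [0,0,0,0]

```text
clock: 7.28
eef_pos: [536.7, -335.1, 67.8]
tcp_rot: [3.14, 0.004, 1.597]
contact_force: [-0.8, -13.3, -1.6]
opening: -0.0
```

Request:
drive_tool:
  deltas:
    - [-1.0,0,0,0]
    - [-2,0,0,0]
    - [0,0,-4,0]
    - [0,0,-4,0]
    - [0,0,-4,0]
    - [0,0,-4,0]
    - [3.5,0,0,0]
    - [3.5,0,0,0]
    - [3.5,0,0,0]
    - [3.5,0,0,0]
    - [3.2,0,0,0]
    - [0,0,0,0]

```text
clock: 8.28
eef_pos: [531.5, -185.6, 227.0]
tcp_rot: [-3.14, -0.003, 1.599]
contact_force: [0.1, -0.2, 0.1]
opening: 0.002
```

Request:
drive_tool:
  deltas:
    - [0,0,0,0]
    - [0,0,0,0]
    - [0,0,0,0]
    - [0,0,0,0]

```text
clock: 8.62
eef_pos: [532.5, -191.8, 227.1]
tcp_rot: [-3.141, -0.0, 1.596]
contact_force: [-0.2, 0.1, -0.9]
opening: -0.002
```

```bash
python3 - <<'E'
from m1 import *
s=r.sense();print(s['clock'],s['eef_pos'],s['tcp_rot'])
im,d,p=grab('wrist','w3'); print(proj(p,(533,-187,69)),proj(p,(533,-210,83)))
w=cloud(d,p); f=w.reshape(-1,3);f=f[np.isfinite(f[:,0])];x,y,z=f.T
k=f[(z>79)&(z<87)&(abs(x-532)<40)&(y>-230)&(y<-180)];print('plate',len(k),k.mean(0),k.min(0),k.max(0),cv2.fitLine(k[:,:2].astype(np.float32),2,0,.01,.01).ravel())
k=f[(z>65)&(z<73)&(abs(x-533)<20)&(y>-197)&(y<-160)];print('end',len(k),k.mean(0),k.min(0),k.max(0))
u,v=map(int,proj(p,(533,-187,69)))
c=im[v-60:v+60,u-80:u+80]; cv2.imwrite('pics/w3c.png',cv2.resize(c,None,fx=5,fy=5,interpolation=2)[...,::-1]);print(u-80,v-60)
E
```

```text
8.6167 [ 532.4911475  -191.76097831  227.12493657] [-3.14138292e+00 -8.75116948e-05  1.59551845e+00]
(np.float64(323.71680826041523), np.float64(228.02587318831485)) (np.float64(323.0750472159601), np.float64(258.5434877228232))
plate 695 [ 533.58239954 -203.8077273    82.77023008] [ 509.93429723 -209.98670871   79.00104968] [ 557.47429878 -198.51326407   85.10682776] [ 9.9963760e-01  2.6920049e-02  5.3358240e+02 -2.0380772e+02]
end 515 [ 533.34192597 -185.02732122   68.60191692] [ 523.50943896 -196.99449432   65.3727833 ] [ 543.12281749 -173.3920436    70.82093139]
243 168
```

View pics/w3c.png

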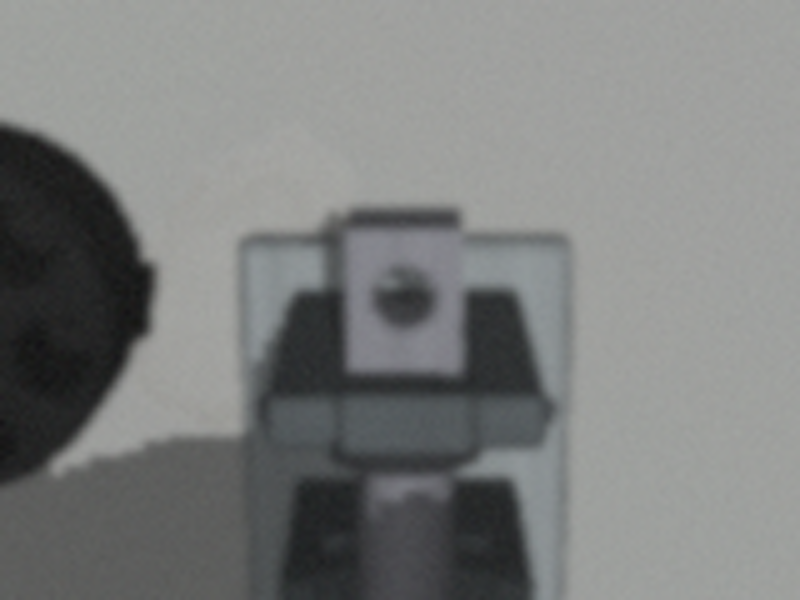

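```bash
python3 - <<'E'
from m1 import *
im,d,p=load('w3'); print('hole',ray(p,323.4,226.8,69),'TCP at [532.49,-191.76], yaw 1.5955')
g=cv2.cvtColor(im,cv2.COLOR_RGB2GRAY)
print(g[215:240,312:336:2])
im,d,p=load('w1'); (b,l)=yel(im)
w=cloud(d,p)
k=w[l>0]; print('head',np.nanmean(k,0),np.nanmin(k,0),np.nanmax(k,0))
print('centroid ray z85',ray(p,324.4,231.3,85))
f=w[150:245,295:365].reshape(-1,3); f=f[np.isfinite(f[:,0])]
f=f[(f[:,2]>56)&(f[:,2]<66)&(f[:,1]>195)];print(len(f),cv2.minAreaRect(f[:,:2].astype(np.float32)))
f2=f[f[:,1]>226];print('bow',f2.mean(0),f[:,1].max())
for x0,x1 in((535,566),(572,605)):
  g=f[(f[:,0]>x0)&(f[:,0]<x1)&(f[:,1]<224)];print(len(g),cv2.fitLine(g[:,:2].astype(np.float32),2,0,.01,.01).ravel())
E
```

```text
hole [ 532.69942346 -185.91267193   69.        ] TCP at [532.49,-191.76], yaw 1.5955
[[112 129 132 133 130 127 134 134 134 132 131 131]
 [115 133 135 134 135 130 134 135 136 134 131 131]
 [116 131 134 135 132 131 135 136 137 133 135 134]
 [116 132 136 136 134 130 135 138 136 134 134 135]
 [115 134 135 134 131 130 130 135 137 132 134 135]
 [115 131 135 133 129 121 123 130 135 132 133 136]
 [115 131 134 130 122 106 109 117 130 133 134 135]
 [117 132 134 127 113  92  94 102 118 128 132 133]
 [114 134 133 124 113  94  87  88 109 129 133 138]
 [113 131 129 117 117 101  81  84 100 122 133 131]
 [108 133 127 102 102  88  72  72  91 114 131 132]
 [105 130 122  88  76  64  51  57  74 108 130 125]
 [101 130 122  81  60  52  49  53  65 103 130 123]
 [104 130 120  80  61  57  52  59  64 106 131 123]
 [101 129 122  87  61  61  59  56  69 107 131 124]
 [100 131 124 101  71  65  62  61  79 116 130 123]
 [ 97 133 131 114  81  68  65  68  93 121 130 121]
 [ 99 131 131 124  97  78  76  88 111 125 131 119]
 [100 131 133 129 114  99  95 110 124 130 132 117]
 [ 96 129 132 132 123 113 116 122 132 131 130 114]
 [ 99 129 131 134 129 124 124 131 134 132 131 117]
 [ 96 131 132 131 130 127 131 133 134 132 130 118]
 [ 98 130 131 131 130 127 130 134 133 131 130 120]
 [ 97 130 133 130 130 128 127 133 134 131 128 120]
 [ 96 129 129 133 131 128 129 130 135 129 130 119]]
head [563.50616631 183.04307873  89.97206905] [558.62651175 175.68940228  87.74985719] [568.4359965  189.54990443  92.18247254]
centroid ray z85 [563.47957251 181.64754033  85.        ]
449 ((570.0883178710938, 215.02017211914062), (44.68290328979492, 39.775062561035156), 0.036342401057481766)
bow [572.34898009 230.89764135  61.80202889] 234.90970249578658
132 [2.4667387e-01 9.6909857e-01 5.5257751e+02 2.0970868e+02]
133 [1.4233917e-01 9.8981792e-01 5.8885498e+02 2.0980278e+02]
```

Request:
drive_tool:
  deltas:
    - [4,0.2,0,0]
    - [4,0.2,0,0]
    - [4,0.2,0,0]
    - [4,0.2,0,0]
    - [4,0.2,0,0]
    - [4,0.2,0,0]
    - [4,0.2,0,0.05]
    - [4,0.2,0,0.05]
    - [3,0.2,0,0.05]
    - [2,0.1,0,0.05]
    - [0,0,0,0]
    - [0,0,0,0]
  jaw: 0.2

```text
clock: 9.67
eef_pos: [550.0, 179.2, 227.0]
tcp_rot: [-3.141, 0.0, 1.399]
contact_force: [-0.8, -1.2, -0.5]
opening: 0.804
```

```bash
python3 - <<'E'
from m1 import *
go(564,182,200,1.36)
E
```

```text
clock 9.67 pose [550.  179.2 227. ] yaw 1.3987 tool dcm 0.51 1.33 2.7 dyaw -0.0387 => roll 0.0387
```

Request:
drive_tool:
  deltas:
    - [0.3,0.65,2.2,0.02]
    - [0.25,0.65,2.2,0]
    - [0,0,2.2,0]
    - [0,0,0,0]
    - [0,0,0,0]
    - [0,0,0,0]
  jaw: 0.4

```text
clock: 10.17
eef_pos: [564.1, 181.1, 162.3]
tcp_rot: [3.141, -0.0, 1.376]
contact_force: [-0.7, -0.1, 0.4]
opening: 0.599
```

```bash
python3 - <<'E'
from m1 import *
im,d,p=grab('wrist','w4'); (b,l)=yel(im,30);print(b)
w=cloud(d,p);go(563.5,182.5,83,1.38)
k=w[(l>0)]; k=k[k[:,2]>85]; print('head',k.mean(0),k.min(0),k.max(0),cv2.minAreaRect(k[:,:2].astype(np.float32)))
f=w.reshape(-1,3); f=f[np.isfinite(f[:,0])]
f=f[(f[:,2]>56)&(f[:,2]<66)&(f[:,1]>190)&(f[:,1]<240)&(abs(f[:,0]-567)<35)]
f2=f[f[:,1]>226];print('bow',f2.mean(0),f[:,1].max())
for x0,x1 in((535,566),(572,605)):
  g=f[(f[:,0]>x0)&(f[:,0]<x1)&(f[:,1]<224)];print(len(g),cv2.fitLine(g[:,:2].astype(np.float32),2,0,.01,.01).ravel())
u,v=map(int,proj(p,(566,200,70)))
cv2.imwrite('pics/w4c.png',cv2.resize(im[max(v-80,0):v+80,u-100:u+100],None,fx=4,fy=3.75)[...,::-1])
E
```

```text
[([315, 257, 16, 22, 318], [322.3, 267.9])]
clock 10.22 pose [564.4 181.4 162.7] yaw 1.3762 tool dcm 0.09 -0.11 7.97 dyaw 0.0038 => roll -0.0038
head [563.91478842 182.72185825  89.9721419 ] [558.0774384  175.33339821  87.86951171] [569.58783977 190.21962021  91.50031263] ((564.0145263671875, 182.7180633544922), (14.225369453430176, 9.48015308380127), 78.45475769042969)
bow [572.38852733 230.75873102  61.7573336 ] 235.03448881714897
292 [1.4026001e-01 9.9011469e-01 5.5258069e+02 2.0674028e+02]
296 [1.7470446e-01 9.8462093e-01 5.8835315e+02 2.0744389e+02]
```

View pics/w4c.png

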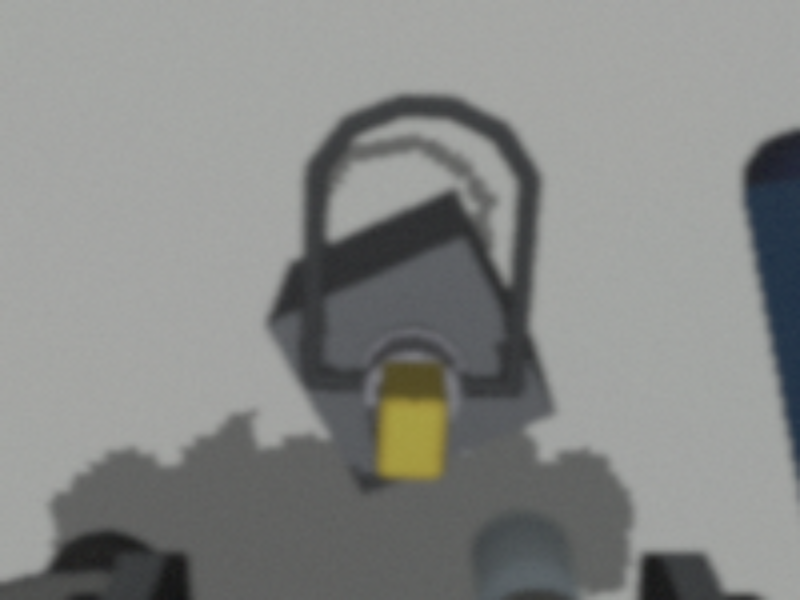

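Request:
drive_tool:
  deltas:
    - [0.1,-0.05,2,-0.02]
    - [0,0,2,0]
    - [0,0,2,0]
    - [0,0,1.5,0]
    - [0,0,0.4,0]
    - [0,0,0,0]
    - [0,0,0,0]
    - [0,0,0,0]

```text
clock: 10.88
eef_pos: [564.4, 183.3, 83.9]
tcp_rot: [3.139, -0.001, 1.397]
contact_force: [-0.5, -0.1, 0.9]
opening: 0.601
```

```bash
python3 - <<'E'
from m1 import *
go(563.9,182.7,83,1.395)
E
```

```text
clock 10.88 pose [564.4 183.3  83.9] yaw 1.3968 tool dcm -0.07 -0.04 0.09 dyaw -0.0018 => roll 0.0018
```

Request:
drive_tool:
  deltas:
    - [-0.05,-0.04,0.05,0]
    - [0,0,0,0]
    - [0,0,0,0]
    - [0,0,0,0]
    - [0,0,0,0]
    - [0,0,0,0]
    - [0,0,0,0]
    - [0,0,0,0]
    - [0,0,0,0]
    - [0,0,0,0]
  jaw: 1
  force: 50

```text
clock: 11.72
eef_pos: [563.5, 182.6, 83.6]
tcp_rot: [3.14, -0.0, 1.397]
contact_force: [-2.1, -2.4, 16.9]
opening: 0.113
```

Request:
drive_tool:
  deltas:
    - [0,0,-0.5,0]
    - [0,0,-1,0]
    - [0,0,-2,0]
    - [0,0,-3,0]
    - [0,0,-3,0]
    - [0,0,-3,0]
    - [0,0,0,0]
    - [0,0,0,0]
    - [0,0,0,0]
    - [0,0,0,0]
    - [0,0,0,0]

```text
clock: 12.63
eef_pos: [562.0, 182.4, 205.3]
tcp_rot: [-3.139, 0.001, 1.397]
contact_force: [-0.9, -0.1, -1.1]
opening: 0.117
```

```bash
python3 - <<'E'
from m1 import *
s=r.sense();P=s['eef_pos'];yaw=s['tcp_rot'][2];print(s)
im,d,p=grab('wrist','w5'); (b,l)=yel(im,30);print(b)
w=cloud(d,p);f=w.reshape(-1,3)
k=np.isfinite(f[:,0])&(np.hypot(f[:,0]-P[0],f[:,1]-P[1])<75)&(f[:,2]<P[2]+15)&(f[:,2]>P[2]-75); q=f[k]-P
c,sn=np.cos(yaw),np.sin(yaw); t=np.c_[c*q[:,0]+sn*q[:,1],sn*q[:,0]-c*q[:,1],-q[:,2]]  # tool frame
for lo,hi in((15,20),(20,25),(25,30),(30,35),(35,45),(45,62)):
  m=(t[:,2]>lo)&(t[:,2]<hi);a=t[m]
  if len(a)>5: print(lo,hi,len(a),a.mean(0).round(1),a.min(0).round(1),a.max(0).round(1))
a=t[(t[:,0]>18)&(t[:,2]>10)&(t[:,2]<45)&(abs(t[:,1])<30)]
for s_ in(1,-1):
  g=a[(a[:,1]*s_>12)&(a[:,0]<38)]; print('leg',len(g),g.mean(0),cv2.fitLine(g[:,:2].astype(np.float32),2,0,.01,.01).ravel())
print('bow',a[a[:,0]>44].mean(0),a.max(0))
u,v=map(int,proj(p,P+np.array([0,20,-35])))
cv2.imwrite('pics/w5c.png',cv2.resize(im[max(v-90,0):v+70,u-100:u+100],None,fx=4,fy=3.75)[...,::-1]); print(u-100,v-90)
E
```

```text
{'clock': 12.6333, 'qpos': array([3.11257935e-01, 3.45861732e-01, 1.74766619e+00, 1.15001129e-06,
       1.05073741e+00, 4.85219864e-01]), 'qvel': array([ 0.00053959,  0.00034585, -0.00396286,  0.00066937,  0.00227786,
        0.00018444]), 'joint_efforts': array([ 3.92148082e-03, -5.89999437e+01, -3.25811327e+01,  1.89427751e-04,
        1.10668328e-02, -4.67204950e-05]), 'eef_pos': array([561.95596807, 182.36576325, 205.29384597]), 'tcp_rot': array([-3.13922801e+00,  1.24566213e-03,  1.39683530e+00]), 'contact_force': array([-0.91846233, -0.12671221, -1.05718344]), 'wrist_torque': array([ 0.00801307,  0.04146827, -0.00678926]), 'opening': 0.11651583993186246}
[([314, 332, 15, 23, 136], [319.9, 341.2])]
15 20 155 [10.5  0.2 17.7] [  5.3 -18.5  15.3] [52.9 18.2 20. ]
20 25 2298 [30.9  0.3 21.8] [ -0.5 -19.7  20. ] [53.5 20.3 24.9]
25 30 169 [ 7.1  0.2 27.9] [ 4.4 -7.7 25.1] [ 9.1  7.9 30. ]
30 35 33 [ 7.4 -0.1 30.8] [ 3.7 -6.7 30. ] [ 8.7  8.5 32.4]
35 45 8 [ 3.4 -0.5 44.1] [ 2.9 -1.8 43.2] [ 3.6  0.9 44.9]
45 62 87 [ 2.4  0.2 49.9] [-0.5 -3.7 45.1] [ 3.8  3.8 55.1]
leg 350 [28.1481683  18.10991183 21.81559741] [9.9997902e-01 6.4820051e-03 2.8148169e+01 1.8109911e+01]
leg 350 [ 28.40911566 -17.49597463  21.79430788] [ 9.9986064e-01  1.6694173e-02  2.8409115e+01 -1.7495975e+01]
bow [49.25131562  0.27461624 21.60685313] [53.45747301 20.31332748 24.41640707]
216 171
```

View pics/w5c.png

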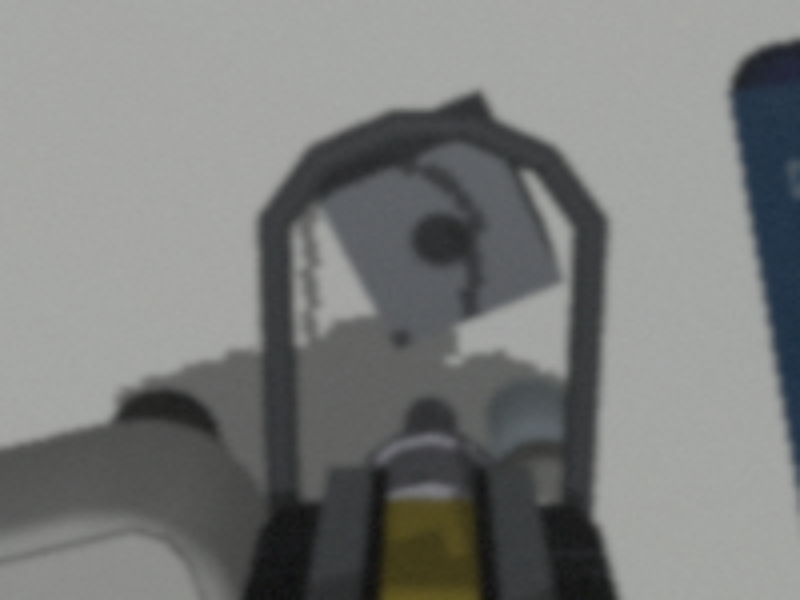

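Request:
drive_tool:
  deltas:
    - [0,0,0,-0.05]
    - [0,0,0,-0.05]
    - [0,0,0,-0.05]
    - [0,0,0,-0.05]
    - [-2,-0.2,0,0]
    - [-3,-0.3,0,0]
    - [-3.5,-0.4,0,0]
    - [-3.5,-0.4,0,0]
    - [-3.5,-0.4,0,0]
    - [-3.5,-0.4,0,0]
    - [-3.5,-0.4,0,0]
    - [-3.5,-0.4,0,0]

```text
clock: 13.68
eef_pos: [539.8, -79.6, 206.0]
tcp_rot: [-3.14, -0.0, 1.597]
contact_force: [1.2, 0.0, -1.0]
opening: 0.111
```

Request:
drive_tool:
  deltas:
    - [-3.5,-0.4,0,0]
    - [-3,-0.3,0,0]
    - [-2.5,-0.2,0,0]
    - [-1.7,-0.1,0,0]
    - [0,0,2,0]
    - [0,0,2,0]
    - [0,0,1.5,0]
    - [0,0,0.7,0]
    - [0,0,0,0]
    - [0,0,0,0]
    - [0,0,0,0]

```text
clock: 14.6
eef_pos: [534.0, -185.3, 145.5]
tcp_rot: [3.141, 0.0, 1.597]
contact_force: [0.5, 0.2, -0.8]
opening: 0.117
```

```bash
python3 - <<'E'
from m1 import *
go(532.6,-185.9,140,1.598)
im,d,p=grab('wrist','w6'); u,v=map(int,proj(p,(532.6,-182,85)))
print(proj(p,(532.6,-186,69)))
cv2.imwrite('pics/w6c.png',cv2.resize(im[max(v-70,0):v+50,u-80:u+80],None,fx=5,fy=5,interpolation=2)[...,::-1]); print(u-80,v-70)
E
```

```text
clock 14.6 pose [ 534.  -185.3  145.5] yaw 1.5971 tool dcm -0.05 -0.14 0.55 dyaw 0.0009 => roll -0.0009
(np.float64(320.63091365831264), np.float64(268.6587985636447))
240 202
```

View pics/w6c.png

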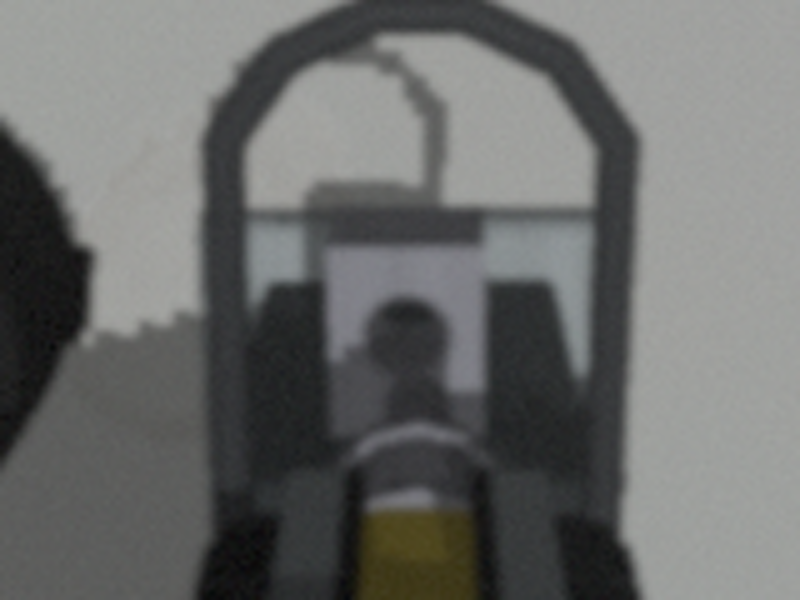

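The hole is at crop (406,337), which agrees with (532.6,-186). The pin tip at (417,390) sits about 1.4 mm too far in +x, so I'll correct that and lower.

Request:
drive_tool:
  deltas:
    - [-0.05,-0.14,0.5,0]
    - [0,0,0.5,0]
    - [0,0,0,0]
    - [0,0,0,0]
    - [0,0,0,0]

```text
clock: 15.07
eef_pos: [532.0, -185.8, 134.8]
tcp_rot: [-3.142, -0.0, 1.597]
contact_force: [0.5, 0.3, -0.3]
opening: 0.113
```

```bash
python3 - <<'E'
from m1 import *
go(532.6,-185.9,128,1.598)
E
```

```text
clock 15.07 pose [ 532.  -185.8  134.8] yaw 1.5968 tool dcm -0.01 0.06 0.68 dyaw 0.0012 => roll -0.0012
```

Request:
drive_tool:
  deltas:
    - [0,0.05,0.2,0]
    - [0,0,0.2,0]
    - [0,0,0.2,0]
    - [0,0,0.2,0]
    - [0,0,0.2,0]
    - [0,0,0.2,0]
    - [0,0,0,0]

```text
clock: 15.65
eef_pos: [532.3, -185.7, 122.3]
tcp_rot: [-3.141, -0.0, 1.597]
contact_force: [-0.0, 0.3, -1.5]
opening: 0.12
```

Request:
drive_tool:
  deltas:
    - [0,0,0.2,0]
    - [0,0,0.2,0]
    - [0,0,0.2,0]
    - [0,0,0.2,0]
    - [0,0,0.2,0]
    - [0,0,0,0]

```text
clock: 16.15
eef_pos: [532.2, -185.7, 112.3]
tcp_rot: [-3.141, -0.0, 1.597]
contact_force: [0.6, -1.0, -1.1]
opening: 0.115
```

Inserting freely, with the tip about 16 mm into the hole and no force. I'll carry on to the seat at TCP z of about 100.6.

Request:
drive_tool:
  deltas:
    - [0,0,0.2,0]
    - [0,0,0.2,0]
    - [0,0,0.2,0]
    - [0,0,0.2,0]
    - [0,0,0.2,0]
    - [0,0,0.1,0]
    - [0,0,0,0]

```text
clock: 16.73
eef_pos: [532.4, -185.7, 101.5]
tcp_rot: [-3.141, -0.0, 1.597]
contact_force: [0.3, 0.4, -1.3]
opening: 0.114
```

Request:
drive_tool:
  deltas:
    - [0,0,0.1,0]
    - [0,0,0.05,0]
    - [0,0,0,0]
    - [0,0,0,0]

```text
clock: 17.07
eef_pos: [532.6, -185.8, 100.3]
tcp_rot: [3.141, 0.0, 1.597]
contact_force: [0.2, -1.0, -0.6]
opening: 0.115
```

Request:
drive_tool:
  deltas:
    - [0,0,0.1,0]
    - [0,0,0,0]
    - [0,0,0,0]

```text
clock: 17.32
eef_pos: [532.8, -185.8, 99.9]
tcp_rot: [3.141, 0.0, 1.597]
contact_force: [-1.4, 1.7, 4.3]
opening: 0.112
```

Request:
drive_tool:
  deltas:
    - [0,0,0.05,0]
    - [0,0,0.05,0]
    - [0,0,0,0]
    - [0,0,0,0]

```text
clock: 17.65
eef_pos: [532.9, -185.8, 99.6]
tcp_rot: [3.141, 0.0, 1.597]
contact_force: [-3.2, 2.3, 13.7]
opening: 0.113
```

The pin is seated: z stopped at about 99.8 with the force rising to 14 N. I'll release, back off upwards and look.

Request:
drive_tool:
  deltas:
    - [0,0,-0.05,0]
    - [0,0,-0.05,0]
    - [0,0,0,0]
    - [0,0,0,0]
    - [0,0,0,0]
    - [0,0,0,0]
  jaw: 0.6

```text
clock: 18.15
eef_pos: [532.4, -185.8, 99.1]
tcp_rot: [-3.141, -0.0, 1.597]
contact_force: [-1.1, 0.7, -0.7]
opening: 0.4
```

Request:
drive_tool:
  deltas:
    - [0,0,-0.5,0]
    - [0,0,-1,0]
    - [0,0,-2,0]
    - [0,0,-2.5,0]
    - [0,0,-2.5,0]
    - [0,0,-2.5,0]
    - [0,0,0,0]
    - [0,0,0,0]
    - [0,0,0,0]

```text
clock: 18.9
eef_pos: [532.3, -185.7, 209.4]
tcp_rot: [3.141, 0.0, 1.597]
contact_force: [0.3, 0.5, -0.0]
opening: 0.399
```

```bash
python3 - <<'E'
from m1 import *
go(531.3,-133,130,1.598)
im,d,p=grab('wrist','w7'); (b,l)=yel(im,30);print(b)
w=cloud(d,p);k=w[(l>0)]; k=k[k[:,2]>100]; print('head',k.mean(0),k.min(0),k.max(0))
f=w.reshape(-1,3); f=f[np.isfinite(f[:,0])]
f=f[(f[:,2]>70)&(f[:,2]<86)&(f[:,1]>-170)&(f[:,1]<-125)&(abs(f[:,0]-532)<30)]
print('loop',f.mean(0),f.min(0),f.max(0)); print('bow',f[f[:,1]>-140].mean(0))
f=w.reshape(-1,3);f=f[np.isfinite(f[:,0])];f=f[(f[:,2]>64)&(f[:,2]<72)&(f[:,1]>-180)&(f[:,1]<-165)&(abs(f[:,0]-532)<9)];print('end',f.max(0),f.mean(0))
u,v=map(int,proj(p,(532.6,-175,75)))
cv2.imwrite('pics/w7c.png',cv2.resize(im[max(v-70,0):v+70,u-90:u+90],None,fx=4,fy=4,interpolation=2)[...,::-1])
E
```

```text
clock 18.9 pose [ 532.3 -185.7  209.4] yaw 1.5967 tool dcm 5.27 0.04 7.94 dyaw 0.0013 => roll -0.0013
[([317, 243, 14, 20, 245], [323.4, 252.4])]
head [ 532.56302007 -184.62767854  105.86812857] [ 527.88627626 -191.8712622   103.00922762] [ 537.46615647 -177.79134945  107.74817233]
loop [ 532.74636655 -147.90137263   77.09816853] [ 512.93910952 -169.97478245   74.19080613] [ 552.90974056 -132.35499566   79.36086426]
bow [ 532.62892952 -135.82355189   76.87165352]
end [ 540.94421544 -173.43592457   71.54335787] [ 531.7791237  -176.32671469   68.16539641]
```

View pics/w7c.png

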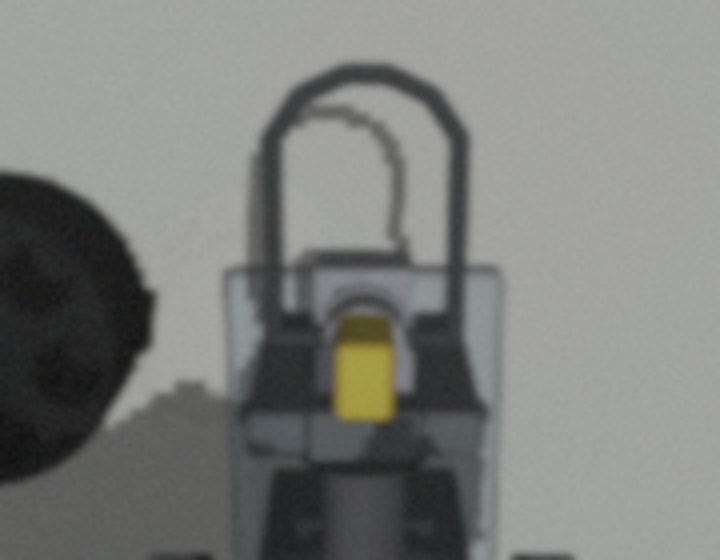

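The pin is seated upright on the rod with its head at z of about 106, and the loop points out past the rod's end with its bow near (532.6,-134,77). I'll close the jaws and press down on the bow.

Request:
drive_tool:
  deltas:
    - [2.6,0.1,0,0]
    - [2.7,0.06,0,0]
    - [0,0,0,0]
    - [0,0,0,0]
    - [0,0,2.5,0]
    - [0,0,2.5,0]
    - [0,0,2.5,0]
    - [0,0,2,0]
    - [0,0,0.5,0]
    - [0,0,0,0]
    - [0,0,0,0]
  jaw: 1

```text
clock: 19.87
eef_pos: [532.9, -133.3, 109.5]
tcp_rot: [-3.141, 0.0, 1.596]
contact_force: [-0.2, 0.3, 0.6]
opening: -0.001
```

Request:
drive_tool:
  deltas:
    - [0,0,0.3,0]
    - [0,0,0.3,0]
    - [0,0,0.3,0]
    - [0,0,0.3,0]
    - [0,0,0.3,0]
    - [0,0,0.3,0]
    - [0,0,0.3,0]
    - [0,0,0.3,0]
    - [0,0,0.3,0]
    - [0,0,0,0]

```text
clock: 20.7
eef_pos: [532.3, -132.7, 81.6]
tcp_rot: [-3.141, -0.0, 1.597]
contact_force: [0.0, 0.4, -0.8]
opening: 0.0
```

```bash
python3 - <<'E'
from m1 import *
go(532.5,-133,67,1.598);print(r.sense()['contact_force'])
im,d,p=grab('scene','s2'); cv2.imwrite('pics/s2c.png',cv2.resize(im[215:345,315:475],None,fx=4.5,fy=4.5,interpolation=2)[...,::-1])
E
```

```text
clock 20.7 pose [ 532.3 -132.7   81.6] yaw 1.5968 tool dcm -0.03 0.02 1.46 dyaw 0.0012 => roll -0.0012
[ 0.00778235  0.41289854 -0.81302434]
```

View pics/s2c.png

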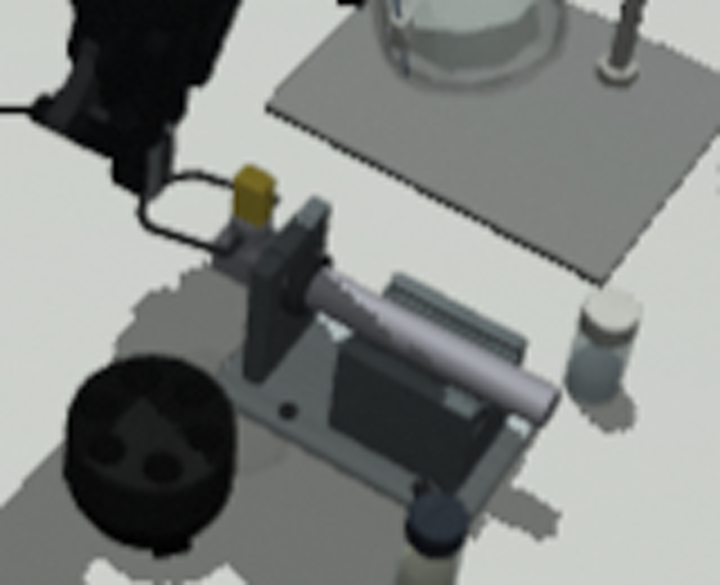

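The fingertips are on the bow at crop (150,190) and it is partly down. I'll keep pressing.

Request:
drive_tool:
  deltas:
    - [0,0,0.3,0]
    - [0,0,0.3,0]
    - [0,0,0.3,0]
    - [0,0,0.3,0]
    - [0,0,0.3,0]
    - [0,0,0.2,0]
    - [0,0,0,0]
    - [0,0,0,0]
    - [0,0,0,0]
    - [0,0,0,0]

```text
clock: 21.58
eef_pos: [532.9, -132.8, 65.4]
tcp_rot: [3.141, 0.0, 1.597]
contact_force: [-0.3, -0.0, -0.3]
opening: -0.0
```

```bash
python3 - <<'E'
from m1 import *
go(532.5,-133,60,1.598);print(r.sense()['contact_force'])
im,d,p=grab('scene','s3'); cv2.imwrite('pics/s3c.png',cv2.resize(im[215:345,315:475],None,fx=4.5,fy=4.5,interpolation=2)[...,::-1])
E
```

```text
clock 21.58 pose [ 532.9 -132.8   65.4] yaw 1.5968 tool dcm -0.02 -0.04 0.54 dyaw 0.0012 => roll -0.0012
[-0.34959818 -0.01699077 -0.34116627]
```

View pics/s3c.png

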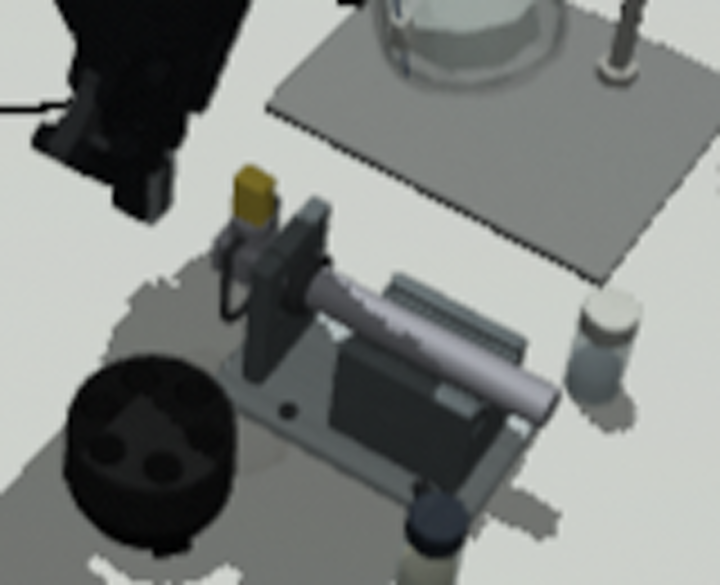

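The loop has snapped shut: it hangs down at crop (230,285) under the rod's end, clear of the fingers. I'll retreat and do a last check by numbers.

Request:
drive_tool:
  deltas:
    - [1,0,0,0]
    - [1,0,-1,0]
    - [0.5,0,-2.5,0]
    - [0,0,-3.5,0]
    - [0,0,-3.5,0]
    - [0,0,-3.5,0]
    - [-2,0,0,0]
    - [-3,0,0,0]
    - [-2,0,0,0]
    - [0,0,0,0]
    - [0,0,0,0]
    - [0,0,0,0]

```text
clock: 22.63
eef_pos: [533.7, -176.7, 205.5]
tcp_rot: [-3.141, -0.001, 1.597]
contact_force: [0.9, 0.2, 0.1]
opening: 0.0
```

```bash
python3 - <<'E'
from m1 import *
s=r.sense();print(s['clock'],s['eef_pos'],s['contact_force'])
im,d,p=grab('wrist','w8'); (b,l)=yel(im,30);print(b)
w=cloud(d,p);k=w[(l>0)]; k=k[k[:,2]>100]; print('head',k.mean(0),k.min(0),k.max(0))
f=w.reshape(-1,3); f=f[np.isfinite(f[:,0])]
g=f[(f[:,2]>64)&(f[:,2]<86)&(f[:,1]>-165)&(f[:,1]<-125)&(abs(f[:,0]-532)<30)];print('loop pts still out',len(g))
g=f[(f[:,2]>64)&(f[:,2]<72)&(f[:,1]>-180)&(f[:,1]<-165)&(abs(f[:,0]-532)<9)];print('rod end',g.max(0),g.mean(0))
im,d,p=grab('scene'); a=load('s0'); w=cloud(d,p);w0=cloud(a[1],a[2])
m=(w[...,2]>15)&(w[...,2]<75)
for n,c in dict(v1=(602,-314),v2=(473,-311),v3=(573,107),hold=(445,-200)).items():
  for W in(w0,w):
    rr=(np.hypot(W[...,0]-c[0],W[...,1]-c[1])<(45 if n=='hold' else 25))&(W[...,2]>20); print(n,rr.sum(),np.nanmean(W[rr],0).round(1))
q=w.reshape(-1,3);q=q[(q[:,2]>15)&(q[:,2]<50)&(abs(q[:,0]-532)<30)&(q[:,1]>-197)&(q[:,1]<-165)];print('bow region below rod',len(q),q.mean(0),q.min(0))
E
```

```text
22.6333 [ 533.659346   -176.66111965  205.52126685] [0.9400919  0.21183937 0.12994628]
[([315, 257, 14, 19, 229], [321.6, 266.2])]
head [ 532.89828217 -184.48848398  105.92746714] [ 528.08995054 -191.50326748  102.61731452] [ 537.62354629 -178.15767396  107.86512235]
loop pts still out 0
rod end [ 540.94563963 -173.45593076   71.89382984] [ 532.00457259 -176.30725892   68.0987454 ]
v1 245 [ 596.6 -319.5   42.9]
v1 247 [ 596.5 -319.5   42.9]
v2 269 [ 469.5 -314.8   43.8]
v2 271 [ 469.4 -314.9   43.7]
v3 173 [572.5 107.5  41.7]
v3 172 [572.4 107.5  41.9]
hold 1254 [ 440.7 -204.5   43.5]
hold 4883 [ 444.9 -208.5  408.2]
bow region below rod 22 [ 519.07760483 -188.48762947   37.43409204] [ 512.55344482 -190.88938053   25.8394608 ]
```

```bash
python3 -c "
from h import *
print(job.sign_off())"
```

```text
the job is handed in; nothing more can be done
None
```

The rod is home, the pin is seated in the cross hole and the loop has snapped shut beneath the rod. I handed the job in at about 22.7 s; it reports no verdict.

- **Rod:** I pushed it until it stopped against the end plate, with the force rising to about 13 N. Its end stayed at y ≈ -173.5 mm in both later checks.
- **Pin:** It went in without resistance and seated under a 14 N push. After release, the head's top measured z ≈ 106 mm, against 107 mm expected. Its measured centre was within about 1.5 mm of the hole position found earlier, close to the 2 mm calibration error.
- **Loop:** The scene picture showed it hanging shut. The last depth check found no loop points still sticking out, and some points below the rod, down to z ≈ 26 mm.
- **Vials and tube holder:** All three vials measured unmoved to about 0.2 mm. The last number for the tube holder was spoiled by the arm in view. It looked unmoved in the last picture, and nothing passed near it.
- **Gripper:** It was clear of everything, with only sensor noise on the force reading.

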